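# Find the line-up drift in the parts bin and pull the bracket holes into line

### The arm

A 6-joint arm with a two-finger parallel gripper is mounted at the origin on a cart in front of the work surface, level with it; the furniture and walls round the work are solid. World frame = base frame: x ahead of the robot, y to its left, z up, the work surface at z = 0. Lengths are in m, angles in rad, forces in N, time in s.
With the tool pointing down it reaches from about 0.325 to 0.775 m from the base axis. Payload 9.3 kg.
Tool frame: the origin (TCP) lies midway between the tips of the shut fingers; the grasp point (between the pads) lies 19 mm behind it; z points along the fingers, y is the line along which they close (so a half turn about z gives the same grasp; the last joint's range is limited). The gripper opens to 85 mm and grips with 20 to 120 N. Pads are 22 mm wide; open, the fingers measure 114 mm over their backs; the gripper's body (76 mm by 85 mm) begins 54 mm behind the grasp point. The pads swing forward as they close: fully open they stand 13 mm farther back than shut.
Start: joints at [1.095, 0.259, 0.021, 1.334, 0, 1.418], TCP at [0.174, 0.522, 0.231] pointing down, gripper open.
Joint ranges: [-3.04, 3.04], [-0.91, 1.82], [-1.04, 1.36], [-1.92, 1.95], [-1.52, 1.45], [-3.14, 3.14]. Speed limits (rad/s): [2.22, 2.22, 2.79, 3.14, 3.14, 3.14].

### API

Orientations are given as a 3x3 rotation matrix whose columns are the frame's x, y, z axes.
In Python, from cell import * gives the robot as it stands.
- The arm moves only by the tool carry_out, never from a script. Its argument "motion" is text: rows parted by semicolons, each of 5 numbers parted by spaces: the shift along the tool's x, y, z as a fraction of full scale, then the turn about the tool's z as a fraction of full scale, then the opening, from 0 (shut) to 1 (fully open). In form: tx ty tz twist claw; .... A call has exactly 10 rows; each row is the pose to reach, as a shift and turn from the pose commanded when the call began, along the tool's axes at that moment, turning the shorter way round; what a row does not reach only later rows make up. Full scale, the value 1, is 150 mm for a shift and 180 degrees for a turn. A row lasts 1/8 s, in which the tool goes at most 62.5 mm and 10.7 degrees, less where a joint would pass 70% of its speed; a pose out of reach is approached as far as the arm can. A call with a number of a shift or a turn outside -1 to 1 is refused whole. A call with a gripper value outside its range is refused whole. The fingers move at their own pace and stop on an object; "force" is the grip in N (left out, the last holds). Time passes only in rows, so rows that repeat a pose let the fingers close, or fill a call up. It gives the time, the measured TCP pose, the force, the opening and the grip force at its end, in the units of the state.
- get_state(): the state, without advancing time (a new reading comes with each control period).
- camera(name): name is "scene" or "top" or "wrist"; returns the picture (384x512x3 uint8, red, green, blue); there is no depth.
- calibration(name): a dict with "fx", "fy", "cx", "cy" (pixels), "cam_to_world" (4x4, takes a point from camera to world coordinates). Camera axes: x right, y down, z forward; pixel columns grow to the right and rows downward; lengths in m; the calibration is good to about 2 mm. The wrist camera is an equidistant fisheye: a pixel r from the principal point sees the ray r / f radians off the axis. A picture is of the moment at which its call begins: read the wrist's pose just before it. calibration takes no time and is no camera call; for the wrist camera it gives the pose at the moment of the call.
- sign_off(): hands the job in; it is judged then, once.
The state is a dict: "t": time; "qpos": joint angles; "joint_vel": joint speeds; "effort": joint torques, N m; "ee_pos": TCP position; "eef_rot": TCP orientation; "ft_force": force on the tool from outside, world axes, zero at the start; "wrist_torque": the same for the moment, N m; "width": finger opening in m; "gripper_force": force on a finger pad.
Only numpy, scipy, OpenCV 4.12 (cv2) and the standard library are available. Lean on these libraries where they do the work, as an engineer would, in place of code of your own. Each camera call takes 0.05 s, during which the arm holds its last target. There are 200 camera calls.

### The job

Pick the long tapered drift out of the parts bin, leaving everything else in the bin, and push it nose first through the holes of the bracket until its collar is home against the front cheek, so that the drift draws the sliding plate into line. Do not push the sliding plate with the gripper, let go of the drift and leave it in the holes, and do not disturb the things standing round the work.

Things in the scene. Friction and masses are not known exactly. Their poses are not given: they have to be found in the camera images.
- drift_grip (a point): Centre of the handle of the long tapered drift, a loose steel bar (about 0.22 kg) lying in the bin; on its axis, x to the nose, z up. The dark handle is 70 long, 18 wide (y), 24 high (z); grasp across the 18 mm. Collar's front face at x = 41 mm, nose at x = 121, rear end at x = -35. Its nose points roughly away from the robot
- drift_shoulder (a point): Front face of the drift's round collar (24 diameter, 6 long, ahead of the handle), on the axis; x to the nose. Ahead of it come a shank 16 diameter, 32 long, and a taper 48 long down to the nose
- drift_nose (a point): Tip of the drift's nose (4 to 7 diameter), on its axis, 80 mm ahead of the collar's front face; x points forward out of the nose
- drift: The same drift; origin under the middle of its handle, x to the nose
- straight_pin_grip (a point): Centre of the handle of the straight pin in the bin: like the drift (handle 70 x 18 x 24, collar) but its 80 mm shank is 16 diameter all along and ends flat. Not wanted; x points to its end
- short_drift_grip (a point): Centre of the handle of the short drift in the bin: handle 55 x 14 x 20, shank 10 diameter, only 113 long overall. Too thin, not wanted; x points to its nose
- pen: Marker pen 12 x 133 x 12 in the bin, origin under its middle, lying along its y
- tweezers: Tweezers 12 x 121 x 9 in the bin, origin under their middle, lying along their y
- bnc_1: Nickel connector 14 x 37 x 14 in the bin, origin under its middle
- bnc_2: Nickel connector 14 x 37 x 14 in the bin, origin under its middle
- bin: Fixed open grey steel bin, outside 280 (x) x 270 (y) x 45 high, walls and floor 4 thick; origin under its centre. The three bars lie in it side by side, handles near its -x end, about 68 mm apart in y
- bracket_hole (a point): Centre of the mouth of the 19 mm hole in the front face of the bracket's front cheek, 60 mm above the bench; x points level into the hole, roughly away from the robot, z up. Two cheeks, 80 wide, 82 high above the bench, each 8 thick, at x = 0 to 8 and 18 to 26, their 19 mm holes in line on this x axis. The fixed base plate, 8 thick, 160 wide, reaches from x = -100 to 100
- sliding_plate_hole (a point): Centre of the 19 mm hole in the bracket's sliding aluminium plate (150 wide, 8 thick, from 24 to 84 mm above the bench), which lies between the cheeks at x = 9 to 17 mm of bracket_hole
- sliding_plate (a joint): How far (m) the sliding plate's hole is off the line of the cheek holes, along +y of bracket_hole; 0 = in line. It starts 0.005 to 0.007 off and slides sideways against about 2.5 N of friction
- ipa_bottle: White pump bottle 64 diameter x 126 high standing loose on the bench, origin under its middle; to be left alone
- solder_reel: Solder reel 58 diameter x 38 high standing loose on the bench, origin under its middle; to be left alone
- tape_roll: Roll of white tape 66 diameter x 19 high lying loose on the bench, origin under its middle; to be left alone
- fibre_cleaner: White cassette fibre cleaner 110 x 75 x 32 loose on the bench, origin under its middle; to be left alone

How it is judged:
By the outcome, as a careful person would: the job done as asked, in the order asked, and still so for the second after the job is handed in, with the robot touching nothing.
It also fails if it takes over 42 s, if anything falls off the work surface, if the arm or the gripper's body presses on something with over 40 N, if the wrist force passes 120 N, or if a joint passes its speed limit or range.

## Working session

There is one attempt and no reset: what is moved stays moved. The work goes in short steps, Python scripts to look and compute and a tool call to move; the robot and the scene stay as the last step left them, time stands still between calls to the robot, and variables do not carry over. Pictures are saved under pics/ and viewed, at most 10 in all, crops included, and the job is handed in when it is done.

Besides the shell and the picture viewer there is one more tool, called after "Call:" by a JSON object that holds its "api" and its "payload". carry_out: Moves the arm, as the interface text tells. Shift numbers are shares of 150 mm and turn numbers shares of 180 degrees, none past 1 either way. Its arguments: {"type":"object","properties":{"motion":{"type":"string"},"force":{"type":"number"}},"required":["motion"]}

```bash
mkdir -p pics; ls
python3 - <<'E'
from cell import *
import cv2, numpy as np
np.set_printoptions(precision=4,suppress=True)
for n in ("top","scene"):
    im=camera(n); cv2.imwrite(f"pics/{n}0.png",cv2.resize(im[:,:,::-1],(800,600),interpolation=cv2.INTER_CUBIC)); np.save(f"pics/{n}0.npy",im)
    print(n,calibration(n))
s=get_state(); print(s)
E
```

```text
pics
top {'fx': 498.80615964685154, 'fy': 498.80615964685154, 'cx': 250.28373644027823, 'cy': 190.89681576526186, 'cam_to_world': array([[-0.0051, -0.9976,  0.0691,  0.4899],
       [-1.    ,  0.0049, -0.0023, -0.0266],
       [ 0.002 , -0.0691, -0.9976,  1.6997],
       [ 0.    ,  0.    ,  0.    ,  1.    ]])}
scene {'fx': 468.0117494258789, 'fy': 468.0117494258789, 'cx': 257.03470595850433, 'cy': 186.54902818453405, 'cam_to_world': array([[-0.6676, -0.3645,  0.6492, -0.6182],
       [-0.7443,  0.3092, -0.5919,  1.1109],
       [ 0.015 , -0.8784, -0.4778,  1.0038],
       [ 0.    ,  0.    ,  0.    ,  1.    ]])}
{'t': 0.1, 'qpos': array([1.0954, 0.2591, 0.0208, 1.3337, 0.    , 1.4182]), 'joint_vel': array([ 0.0007, -0.001 ,  0.0019,  0.0003,  0.0001,  0.0018]), 'effort': array([  0.0035, -55.6693,  34.5071,   0.0117,  -0.0002,  -0.    ]), 'ee_pos': array([0.1743, 0.5214, 0.2307]), 'eef_rot': array([[-0.9484,  0.3172, -0.0006],
       [ 0.3172,  0.9484, -0.001 ],
       [ 0.0002, -0.0012, -1.    ]]), 'ft_force': array([-1.0723, -0.6735, -0.4468]), 'wrist_torque': array([0.0613, 0.0075, 0.0307]), 'gripper_force': 0.0, 'width': 0.08496687938348006}
```

View pics/top0.png

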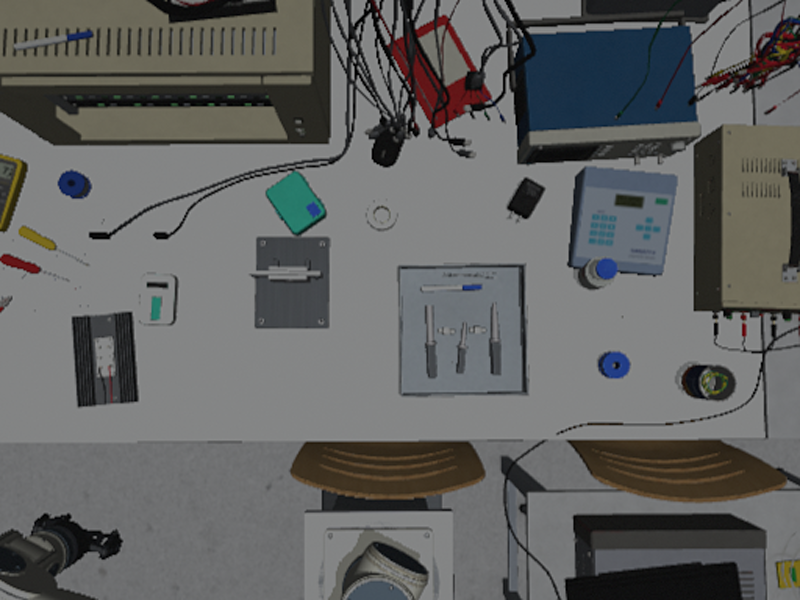

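View pics/scene0.png

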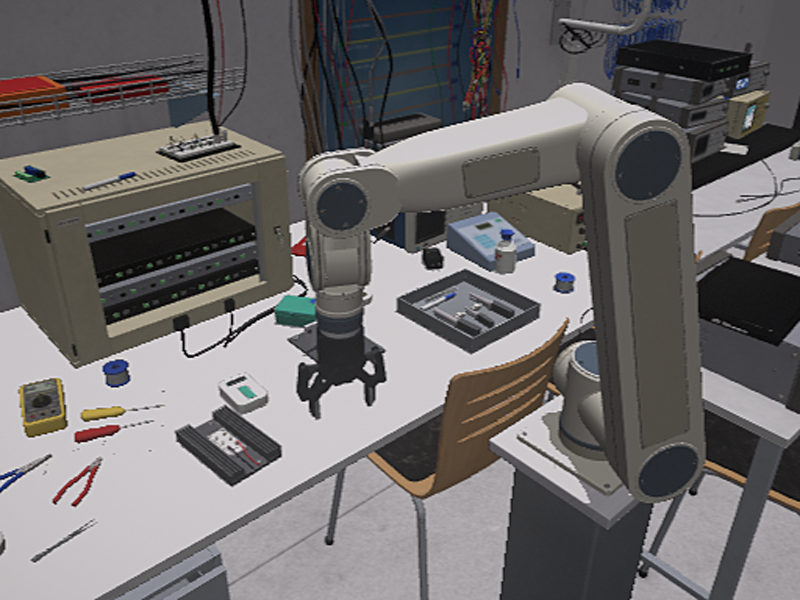

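Top view: bin at about (462,330), long bars at (431,340) and (495,340), short drift (462,347), bracket at (291,282) with its cheeks near row 270. I'll enlarge both.

Run:
```python
import cv2, numpy as np
im=np.load("pics/top0.npy")[:,:,::-1]
a=cv2.resize(im[165:255,252:340],None,fx=6.5,fy=6.5,interpolation=cv2.INTER_CUBIC)
b=cv2.resize(im[145:215,155:217],None,fx=3.6,fy=3.6,interpolation=cv2.INTER_CUBIC)
o=np.zeros((600,800,3),np.uint8); o[:a.shape[0],:a.shape[1]]=a; o[:b.shape[0],575:575+b.shape[1]]=b
cv2.imwrite("pics/crop0.png",cv2.convertScaleAbs(o,alpha=1.6))
```

```text
(no output)
```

View pics/crop0.png

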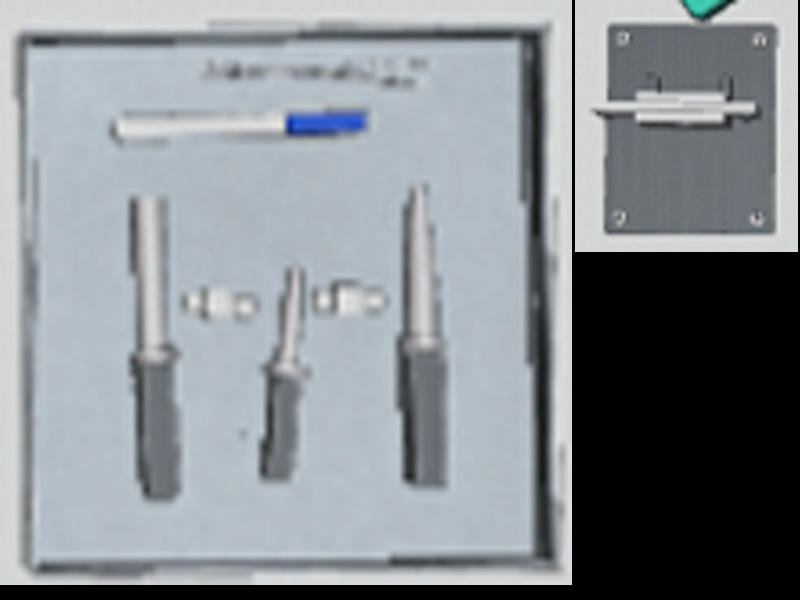

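The drift is the right-hand bar (tapered; the left one ends flat): nose (418,186), handle rear (426,486) in the crop. The cheeks span x 636–725 with the sliding plate between them.

```bash
cat > h.py <<'E'
import numpy as np
from cell import *
np.set_printoptions(precision=4,suppress=True)
def ray(c,uv,fish=False):
    x=np.array([(uv[0]-c["cx"])/c["fx"],(uv[1]-c["cy"])/c["fy"]])
    if fish:
        r=np.linalg.norm(x)+1e-12; d=np.r_[x/r*np.sin(r),np.cos(r)]
    else: d=np.r_[x,1]
    T=np.array(c["cam_to_world"]); return T[:3,3],T[:3,:3]@d
def at(c,uv,z,fish=False):
    o,d=ray(c,uv,fish); return o+d*(z-o[2])/d[2]
def px(c,p):   # fisheye projection
    T=np.array(c["cam_to_world"]); q=T[:3,:3].T@(np.asarray(p)-T[:3,3]); h=np.linalg.norm(q[:2]); t=np.arctan2(h,q[2])
    return np.array([c["cx"]+c["fx"]*t*q[0]/h, c["cy"]+c["fy"]*t*q[1]/h])
E
python3 - <<'E'
from h import *
c=calibration("top")
A=lambda x,y,z:at(c,((x+.5)/6.5-.5+252,(y+.5)/6.5-.5+165),z)
B=lambda x,y,z:at(c,((x+.5-575)/3.6-.5+155,(y+.5)/3.6-.5+145),z)
n=A(418,186,.016);s=A(424,340,.016);r0=A(426,486,.028);r1=A(426,486,.004)
print("nose",n,"shoulder",s,"rear",r0,r1,"len",np.linalg.norm(n-s),np.linalg.norm(s[:2]-r0[:2]))
print("pin end/rear",A(148,198,.016),A(160,498,.02))
print("base corners",[B(*q,.008) for q in((607,25),(775,25),(604,233),(777,233))])
print("cheek front L,R",B(636,125,.082),B(725,122,.082),"back",B(636,91,.082),B(725,94,.082))
print("plate ends",B(595,107,.084),B(758,107,.084))
g=get_state();w=calibration("wrist")
print("wrist cam in tool",g["eef_rot"].T@(w["cam_to_world"][:3,3]-g["ee_pos"]),g["eef_rot"].T@w["cam_to_world"][:3,:3],w["fx"],w["cx"],w["cy"])
E
```

```text
nose [ 0.5975 -0.2524  0.016 ] shoulder [ 0.5174 -0.2544  0.016 ] rear [ 0.4424 -0.2527  0.028 ] [ 0.4417 -0.256   0.004 ] len 0.08009659897737303 0.07509769967931458
pin end/rear [ 0.592  -0.1118  0.016 ] [ 0.4367 -0.1165  0.02  ]
base corners [array([0.7431, 0.2652, 0.008 ]), array([0.7423, 0.1058, 0.008 ]), array([0.5457, 0.2667, 0.008 ]), array([0.5449, 0.1038, 0.008 ])]
cheek front L,R [0.6407 0.2256 0.082 ] [0.6431 0.1452 0.082 ] back [0.6716 0.2258 0.082 ] [0.6685 0.1453 0.082 ]
plate ends [0.6571 0.2625 0.084 ] [0.6563 0.1152 0.084 ]
wrist cam in tool [ 0.0645  0.0003 -0.1425] [[ 0.0003 -0.9663 -0.2572]
 [ 1.      0.0005 -0.001 ]
 [ 0.0011 -0.2572  0.9663]] 297.3186396354542 254.93316092836628 184.48412064677444
```

Call:
{"api": "carry_out", "payload": {"motion": "-0.09 -0.1 0 0 0.5; -0.18 -0.2 0 0 0.5; -0.27 -0.3 0 0 0.5; -0.36 -0.4 0 0 0.5; -0.45 -0.5 0 0 0.5; -0.54 -0.6 0 0 0.5; -0.63 -0.7 0 0 0.5; -0.72 -0.8 0 0 0.5; -0.81 -0.9 0 0 0.5; -0.9 -1 0 0 0.5", "force": 60}}

```text
t: 1.35
ee_pos: [0.2553, 0.3352, 0.2314]
eef_rot: [[-0.948, 0.317, 0.0], [0.317, 0.948, 0.0], [-0.0, 0.0, -1.0]]
ft_force: [0.4, -0.0, 0.2]
width: 0.0427
gripper_force: 0.0
```

Call:
{"api": "carry_out", "payload": {"motion": "-0.09 -0.1 0 0 0.5; -0.18 -0.2 0 0 0.5; -0.27 -0.3 0 0 0.5; -0.36 -0.4 0 0 0.5; -0.45 -0.5 0 0 0.5; -0.54 -0.6 0 0 0.5; -0.63 -0.7 0 0 0.5; -0.72 -0.8 0 0 0.5; -0.81 -0.9 0 0 0.5; -0.9 -1 0 0 0.5"}}

```text
t: 2.6
ee_pos: [0.3353, 0.1502, 0.2313]
eef_rot: [[-0.948, 0.317, 0.0], [0.317, 0.948, 0.0], [-0.0, 0.0, -1.0]]
ft_force: [-0.3, 0.8, -0.5]
width: 0.0428
gripper_force: 0.0
```

Call:
{"api": "carry_out", "payload": {"motion": "-0.09 -0.1 0 0 0.5; -0.18 -0.2 0 0 0.5; -0.27 -0.3 0 0 0.5; -0.36 -0.4 0 0 0.5; -0.45 -0.5 0 0 0.5; -0.54 -0.6 0 0 0.5; -0.63 -0.7 0 0 0.5; -0.72 -0.8 0 0 0.5; -0.81 -0.9 0 0 0.5; -0.9 -1 0 0 0.5"}}

```text
t: 3.85
ee_pos: [0.4155, -0.0348, 0.2314]
eef_rot: [[-0.948, 0.318, 0.0], [0.318, 0.948, -0.0], [-0.0, 0.0, -1.0]]
ft_force: [0.3, -0.1, -0.8]
width: 0.0429
gripper_force: 0.0
```

Call:
{"api": "carry_out", "payload": {"motion": "-0.09 -0.1 0 0 0.5; -0.18 -0.2 0 0 0.5; -0.27 -0.3 0 0 0.5; -0.36 -0.4 0 0 0.5; -0.45 -0.5 0 0 0.5; -0.54 -0.6 0 0 0.5; -0.63 -0.7 0 0 0.5; -0.72 -0.8 0 0 0.5; -0.81 -0.9 0 0 0.5; -0.86 -1 0 0 0.5"}}

```text
t: 5.1
ee_pos: [0.491, -0.2181, 0.2311]
eef_rot: [[-0.948, 0.317, -0.0], [0.317, 0.948, 0.0], [0.0, 0.0, -1.0]]
ft_force: [1.0, -0.1, 0.5]
width: 0.0428
gripper_force: 0.0
```

Call:
{"api": "carry_out", "payload": {"motion": "0 -0.04 0.1 -0.02 0.5; 0.005 -0.08 0.2 -0.04 0.5; 0.01 -0.13 0.3 -0.06 0.5; 0.015 -0.18 0.4 -0.08 0.5; 0.015 -0.22 0.5 -0.1 0.5; 0.015 -0.245 0.6 -0.108 0.5; 0.015 -0.245 0.66 -0.108 0.5; 0.015 -0.245 0.66 -0.108 0.5; 0.015 -0.245 0.66 -0.108 0.5; 0.015 -0.245 0.66 -0.108 0.5"}}

```text
t: 6.35
ee_pos: [0.4771, -0.251, 0.1328]
eef_rot: [[-1.0, -0.017, 0.001], [-0.017, 1.0, -0.001], [-0.001, -0.001, -1.0]]
ft_force: [-0.5, -0.2, 0.1]
width: 0.0426
gripper_force: 0.0
```

```bash
cat > look.py <<'E'
import sys,cv2; from h import *
s=get_state(); c=calibration("wrist"); im=camera("wrist"); n=sys.argv[1]
print(s["t"],s["ee_pos"],"yaw",np.degrees(np.arctan2(-s["eef_rot"][1,0],-s["eef_rot"][0,0])),s["width"])
np.savez(f"pics/{n}.npz",im=im,**{k:np.array(v) for k,v in c.items()},p=s["ee_pos"],R=s["eef_rot"])
cv2.imwrite(f"pics/{n}.png",cv2.convertScaleAbs(cv2.resize(im[:,:,::-1],(800,600),interpolation=cv2.INTER_CUBIC),alpha=1.4))
E
python3 look.py w1
```

```text
6.35 [ 0.4771 -0.251   0.1328] yaw 0.9488892177122366 0.042612686532186486
```

View pics/w1.png

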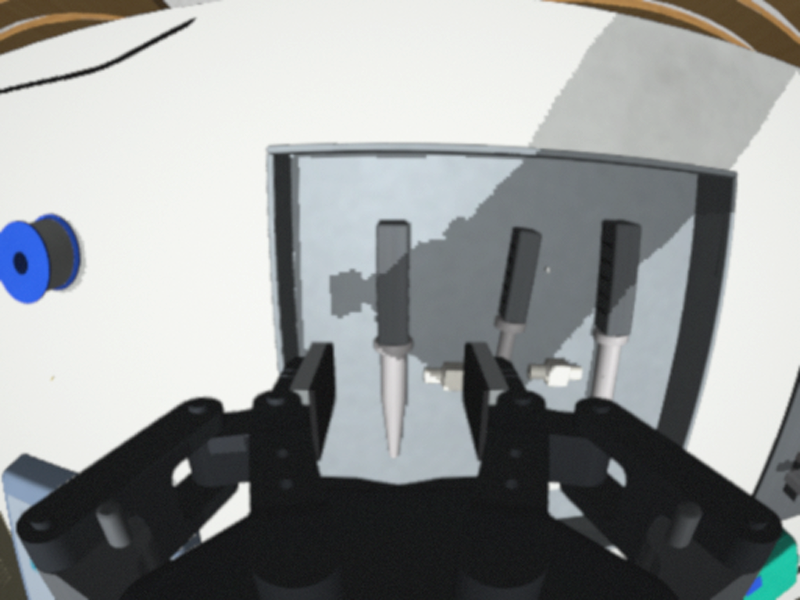

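Wrist view: the drift's handle spans (377–411, 220–340), collar (394,345), nose (395,457), centred between the fingers. Converting.

```bash
cat > m.py <<'E'
from h import *
def load(n):
    d=np.load(f"pics/{n}.npz"); c={k:(float(d[k]) if d[k].ndim==0 else d[k]) for k in("fx","fy","cx","cy","cam_to_world")}
    return d,c,lambda x,y,z:at(c,((x+.5)*.64-.5,(y+.5)*.64-.5),z,True)
E
python3 - <<'E'
from m import *
d,c,W=load("w1")
a,b=W(379,221,.028),W(409,221,.028); e,f=W(377,338,.028),W(410.5,338,.028); n=W(395,457,.016)
print(a,b,e,f,"nose",n); print("widths",a[1]-b[1],e[1]-f[1]); m0=(a+b)/2;m1=(e+f)/2
print("mid rear/front",m0,m1,"yaw",np.degrees(np.arctan2(n[1]-m0[1],n[0]-m0[0])),"len",n[0]-m0[0])
print("pad sides",c["cam_to_world"][:3,3])
E
```

```text
[ 0.4413 -0.2622  0.028 ] [ 0.441  -0.2462  0.028 ] [ 0.5078 -0.263   0.028 ] [ 0.5074 -0.2439  0.028 ] nose [ 0.5989 -0.2516  0.016 ]
widths -0.0160240646833687 -0.019076203201068453
mid rear/front [ 0.4411 -0.2542  0.028 ] [ 0.5076 -0.2534  0.028 ] yaw 0.9703443339023278 len 0.1577387605591269
pad sides [ 0.4125 -0.2519  0.2753]
```

Call:
{"api": "carry_out", "payload": {"motion": "0 -0.017 0.1 0 0.5; 0 -0.017 0.25 0 0.5; 0 -0.017 0.4 0 0.5; 0 -0.017 0.55 0 0.5; 0 -0.017 0.68 0 0.5; 0 -0.017 0.76 0 0.5; 0 -0.017 0.8 0 0.5; 0 -0.017 0.83 0 0.5; 0 -0.017 0.83 0 0.5; 0 -0.017 0.83 0 0.5"}}

```text
t: 7.65
ee_pos: [0.477, -0.2537, 0.0082]
eef_rot: [[-1.0, -0.016, 0.001], [-0.016, 1.0, -0.0], [-0.001, -0.0, -1.0]]
ft_force: [-0.3, -1.3, -0.1]
width: 0.0424
gripper_force: 0.0
```

Call:
{"api": "carry_out", "payload": {"motion": "0 0 0 0 0.3; 0 0 0 0 0.1; 0 0 0 0 0; 0 0 0 0 0; 0 0 0 0 0; 0 0 0 0 0; 0 0 0 0 0; 0 0 0 0 0; 0 0 0 0 0; 0 0 0 0 0", "force": 60}}

```text
t: 8.9
ee_pos: [0.4771, -0.2537, 0.0083]
eef_rot: [[-1.0, -0.017, 0.001], [-0.017, 1.0, -0.001], [-0.001, -0.001, -1.0]]
ft_force: [-0.8, 0.5, 5.7]
width: 0.0169
gripper_force: 59.8
```

Call:
{"api": "carry_out", "payload": {"motion": "0 0 -0.05 0 0; 0 0 -0.12 0 0; 0 0 -0.2 0 0; 0 0 -0.3 0 0; 0 0 -0.4 0 0; 0 0 -0.52 0 0; 0 0 -0.64 0 0; 0 0 -0.74 0 0; 0 0 -0.8 0 0; 0 0 -0.8 0 0"}}

```text
t: 10.15
ee_pos: [0.477, -0.2536, 0.1283]
eef_rot: [[-1.0, -0.017, 0.001], [-0.017, 1.0, -0.001], [-0.001, -0.001, -1.0]]
ft_force: [-0.2, -0.6, -3.0]
width: 0.0167
gripper_force: 58.9
```

Call:
{"api": "carry_out", "payload": {"motion": "0 0.04 0 0 0; 0 0.12 0 0 0; 0 0.22 0 0 0; -0.02 0.34 0 0 0; -0.04 0.46 0 0 0; -0.06 0.58 0 0 0; -0.08 0.7 0 0 0; -0.1 0.82 0 0 0; -0.12 0.92 0 0 0; -0.14 0.98 0 0 0"}}

```text
t: 11.4
ee_pos: [0.4956, -0.1052, 0.1278]
eef_rot: [[-1.0, -0.017, 0.0], [-0.017, 1.0, -0.0], [-0.0, -0.0, -1.0]]
ft_force: [-0.3, 0.4, -1.9]
width: 0.0168
gripper_force: 58.9
```

Call:
{"api": "carry_out", "payload": {"motion": "0 0.04 0 0 0; 0 0.12 0 0 0; 0 0.22 0 0 0; 0 0.34 0 0 0; 0 0.46 0 0 0; 0 0.58 0 0 0; 0 0.7 0 0 0; 0 0.82 0 0 0; 0 0.92 0 0 0; 0 0.98 0 0 0"}}

```text
t: 12.65
ee_pos: [0.4929, 0.0418, 0.1278]
eef_rot: [[-1.0, -0.017, -0.0], [-0.017, 1.0, 0.0], [0.0, 0.0, -1.0]]
ft_force: [1.2, 0.2, -1.9]
width: 0.0164
gripper_force: 58.9
```

Call:
{"api": "carry_out", "payload": {"motion": "0 0.04 0 0 0; 0 0.12 0 0 0; 0 0.22 0 0 0; 0 0.34 0 0.003 0; 0 0.46 0 0.005 0; 0 0.58 0 0.005 0; 0 0.7 0 0.005 0; 0 0.82 0 0.005 0; 0 0.92 0 0.005 0; 0 0.95 0 0.005 0"}}

```text
t: 13.9
ee_pos: [0.4905, 0.1843, 0.1277]
eef_rot: [[-1.0, -0.002, -0.0], [-0.002, 1.0, -0.0], [0.0, -0.0, -1.0]]
ft_force: [0.1, -0.2, -2.7]
width: 0.0168
gripper_force: 58.9
```

Call:
{"api": "carry_out", "payload": {"motion": "0 0 0 0 0; 0 0 0.05 0 0; 0 0 0.1 0 0; 0 0 0.17 0 0; 0 0 0.25 0 0; 0 0 0.33 0 0; 0 0 0.37 0 0; 0 0 0.4 0 0; 0 0 0.4 0 0; 0 0 0.4 0 0"}}

```text
t: 15.15
ee_pos: [0.4908, 0.1834, 0.0681]
eef_rot: [[-1.0, -0.001, 0.001], [-0.001, 1.0, 0.0], [-0.001, 0.0, -1.0]]
ft_force: [0.2, -0.2, -1.6]
width: 0.0168
gripper_force: 58.9
```

```bash
python3 look.py w2
python3 - <<'E'
from cell import *; import numpy as np,cv2
im=camera("scene"); np.save("pics/scene2.npy",im); im=camera("top"); np.save("pics/top2.npy",im)
cv2.imwrite("pics/top2.png",cv2.convertScaleAbs(cv2.resize(im[140:240,140:273,::-1],(798,600),interpolation=cv2.INTER_CUBIC),alpha=1.5))
E
```

```text
15.15 [0.4908 0.1834 0.0681] yaw 0.0507275363910738 0.01684410209875731
```

View pics/w2.png

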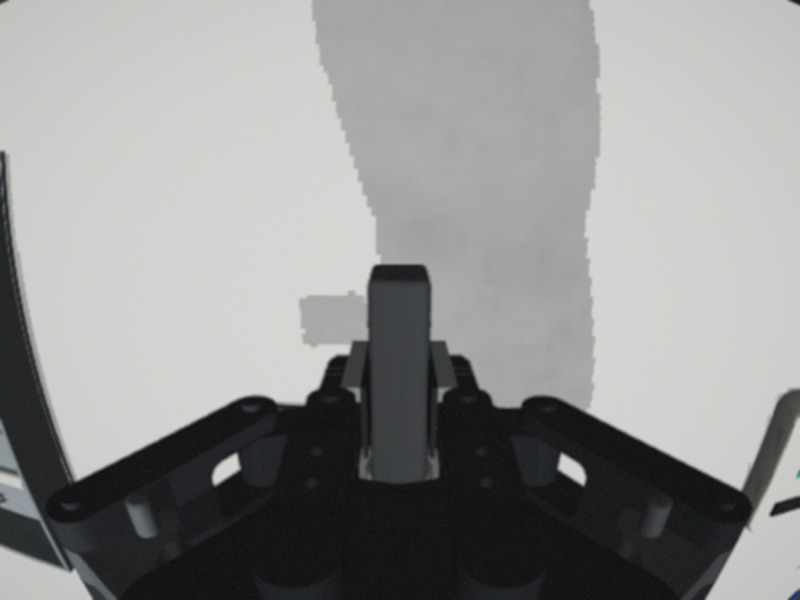

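Wrist view: the handle is held centrally, rear face at (400,270), straight; the bracket is hidden. Checking from the top and scene cameras.

Run:
```python
import numpy as np,cv2
from h import *
c=calibration("scene"); T=np.linalg.inv(c["cam_to_world"])
def P(c,p):
    q=np.linalg.inv(c["cam_to_world"])@np.r_[p,1]; return np.array([c["fx"]*q[0]/q[2]+c["cx"],c["fy"]*q[1]/q[2]+c["cy"]])
s=P(c,(.6,.2,.06)).round().astype(int); print("scene center",s)
im=np.load("pics/scene2.npy"); x0,y0=s[0]-40,s[1]-34; print(x0,y0)
a=cv2.resize(im[y0:y0+60,x0:x0+80,::-1],(800,600),interpolation=cv2.INTER_CUBIC)
cv2.imwrite("pics/scene2.png",cv2.convertScaleAbs(a,alpha=1.5))
```

```text
scene center [218 214]
178 180
```

View pics/top2.png

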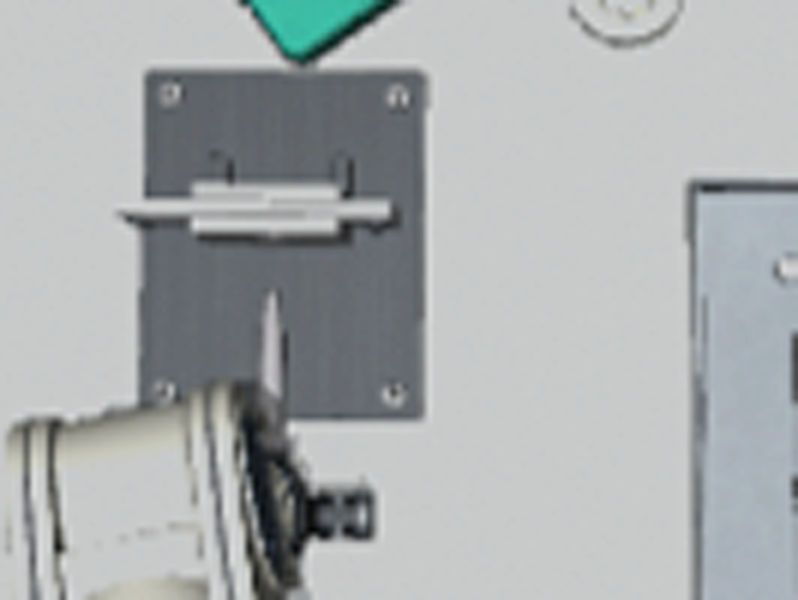

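View pics/scene2.png

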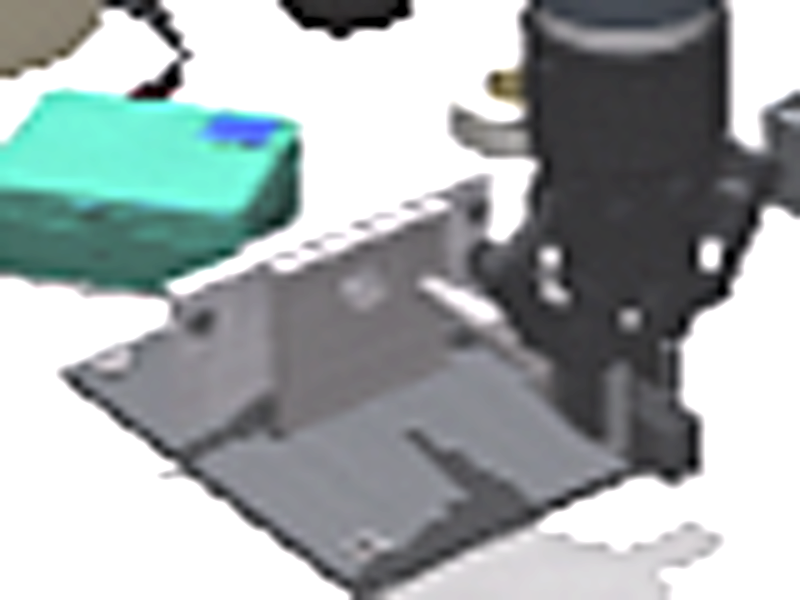

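Top: nose (273,291), front cheek top edge about y=234, x 190–341. Scene: hole centre (362,287), nose tip (424,283).

Run:
```python
from h import *
c=calibration("top"); s=calibration("scene")
U=lambda x,y:((x+.5)/6-.5+140,(y+.5)/6-.5+140); S=lambda x,y:((x+.5)/10-.5+178,(y+.5)/10-.5+180)
p=get_state()["ee_pos"]; e=np.array([p[0]-.0006+.121,p[1],p[2]+.0077]); print("expected nose",e)
print("top nose",at(c,U(273,291),e[2]))
o,d=ray(s,S(424,283)); q=o+d*(e[0]-o[0])/d[0]; print("scene nose at x",q)
for x in(.642,.644): 
  o,d=ray(s,S(362,287)); print("scene hole",o+d*(x-o[0])/d[0])
print("cheek top front",at(c,U(190,234),.082),at(c,U(341,234),.082),"back",at(c,U(190,183),.082),at(c,U(341,183),.082))
print("base",[at(c,U(*u),.008)[:2] for u in((145,70),(427,70),(140,416),(424,418))])
print("plate ends",at(c,U(118,211),.084),at(c,U(391,211),.084))
```

```text
expected nose [0.6112 0.1833 0.0758]
top nose [0.6125 0.1824 0.0758]
scene nose at x [0.6112 0.1804 0.0731]
scene hole [0.642  0.1872 0.0598]
scene hole [0.644  0.1857 0.0583]
cheek top front [0.6433 0.2267 0.082 ] [0.6429 0.1448 0.082 ] back [0.6711 0.2269 0.082 ] [0.6707 0.1449 0.082 ]
base [array([0.7442, 0.2645]), array([0.7434, 0.1039]), array([0.5472, 0.266 ]), array([0.5453, 0.1055])]
plate ends [0.6558 0.2655 0.084 ] [0.6551 0.1175 0.084 ]
```

Call:
{"api": "carry_out", "payload": {"motion": "0 0.01 0.03 0 0; 0 0.02 0.06 0.001 0; 0 0.034 0.09 0.0015 0; 0 0.034 0.105 0.0015 0; 0 0.034 0.105 0.0015 0; -0.04 0.034 0.105 0.0015 0; -0.08 0.034 0.105 0.0015 0; -0.12 0.034 0.105 0.0015 0; -0.16 0.034 0.105 0.0015 0; -0.16 0.034 0.105 0.0015 0"}}

```text
t: 16.55
ee_pos: [0.5151, 0.1883, 0.0519]
eef_rot: [[-1.0, 0.004, 0.0], [0.004, 1.0, -0.0], [-0.0, -0.0, -1.0]]
ft_force: [0.3, 0.2, -2.3]
width: 0.0169
gripper_force: 58.9
```

Run:
```python
from h import *
import cv2
s=get_state();print(s["t"],s["ee_pos"],s["ft_force"])
a=camera("top");b=camera("scene");np.save("pics/s3.npy",b)
a=cv2.resize(a[165:195,160:210,::-1],None,fx=10,fy=10,interpolation=cv2.INTER_CUBIC)
b=cv2.resize(b[193:223,190:240,::-1],None,fx=10,fy=10,interpolation=cv2.INTER_CUBIC)
cv2.imwrite("pics/c3.png",cv2.convertScaleAbs(np.vstack([a,b]),alpha=1.4))
```

```text
16.55 [0.5151 0.1883 0.0519] [ 0.2767  0.1908 -2.338 ]
```

View pics/c3.png

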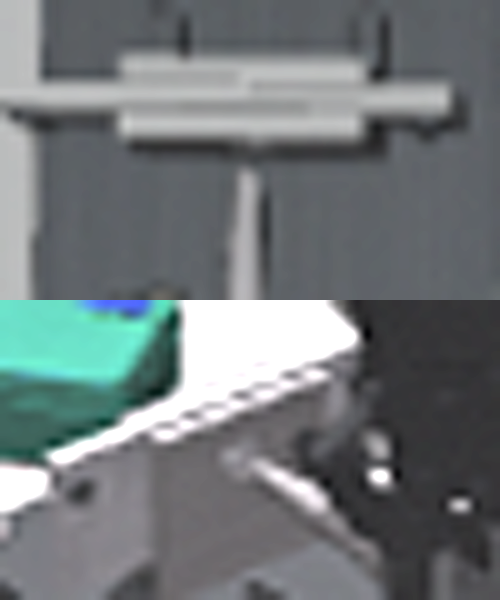

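Top: nose tip (248,170), cheek edges 119–364 (which puts the axis at about 250 at the nose's height); scene: nose (255,460) is just in front of the hole (235,458). It lines up, so I push in.

Call:
{"api": "carry_out", "payload": {"motion": "-0.02 0 0 0 0; -0.04 0 0 0 0; -0.06 0 0 0 0; -0.08 0 0 0 0; -0.1 0 0 0 0; -0.12 0 0 0 0; -0.14 0 0 0 0; -0.16 0 0 0 0; -0.175 0 0 0 0; -0.175 0 0 0 0"}}

```text
t: 17.9
ee_pos: [0.541, 0.1883, 0.052]
eef_rot: [[-1.0, 0.004, -0.0], [0.004, 1.0, 0.0], [0.0, 0.0, -1.0]]
ft_force: [-0.5, -0.1, -2.6]
width: 0.0167
gripper_force: 58.9
```

Call:
{"api": "carry_out", "payload": {"motion": "-0.012 0 0 0 0; -0.024 -0.002 0 0 0; -0.036 -0.004 0 0 0; -0.048 -0.006 0 0 0; -0.06 -0.008 0 0 0; -0.072 -0.009 0 0 0; -0.084 -0.009 0 0 0; -0.1 -0.009 0 0 0; -0.11 -0.009 0 0 0; -0.11 -0.009 0 0 0"}}

```text
t: 19.15
ee_pos: [0.5576, 0.1869, 0.052]
eef_rot: [[-1.0, 0.004, 0.0], [0.004, 1.0, -0.0], [-0.0, -0.0, -1.0]]
ft_force: [0.8, 1.5, -3.1]
width: 0.0167
gripper_force: 58.9
```

Call:
{"api": "carry_out", "payload": {"motion": "-0.01 0 0 0 0; -0.02 0 0 0 0; -0.03 0 0 0 0; -0.04 0 0 0 0; -0.05 0 0 0 0; -0.06 0 0 0 0; -0.07 0 0 0 0; -0.08 0 0 0 0; -0.08 0 0 0 0; -0.08 0 0 0 0"}}

```text
t: 20.4
ee_pos: [0.5696, 0.1868, 0.0521]
eef_rot: [[-1.0, 0.004, 0.001], [0.004, 1.0, -0.0], [-0.001, -0.0, -1.0]]
ft_force: [-0.7, 2.6, -2.9]
width: 0.0167
gripper_force: 58.9
```

Call:
{"api": "carry_out", "payload": {"motion": "-0.013 0 0 0 0; -0.026 0 0 0 0; -0.04 0 0 0 0; -0.053 0 0 0 0; -0.066 0 0 0 0; -0.08 0 0 0 0; -0.093 0 0 0 0; -0.106 0 0 0 0; -0.12 0 0 0 0; -0.12 0 0 0 0"}}

```text
t: 21.65
ee_pos: [0.5877, 0.1868, 0.052]
eef_rot: [[-1.0, 0.004, 0.0], [0.004, 1.0, -0.0], [-0.0, -0.0, -1.0]]
ft_force: [0.1, 2.0, -1.8]
width: 0.017
gripper_force: 58.9
```

Call:
{"api": "carry_out", "payload": {"motion": "-0.015 0 0 0 0; -0.03 0 0 0 0; -0.045 0 0 0 0; -0.06 0 0 0 0; -0.07 0 0 0 0; -0.08 0 0 0 0; -0.085 0 0 0 0; -0.09 0 0 0 0; -0.095 0 0 0 0; -0.1 0 0 0 0"}}

```text
t: 22.9
ee_pos: [0.6023, 0.1867, 0.052]
eef_rot: [[-1.0, 0.004, -0.0], [0.004, 1.0, -0.0], [0.0, -0.0, -1.0]]
ft_force: [-1.1, 2.4, -0.6]
width: 0.0169
gripper_force: 58.9
```

Not quite seated yet; I press on in small steps.

Call:
{"api": "carry_out", "payload": {"motion": "-0.003 0 0 0 0; -0.005 0 0 0 0; -0.007 0 0 0 0; -0.009 0 0 0 0; -0.011 0 0 0 0; -0.013 0 0 0 0; -0.015 0 0 0 0; -0.017 0 0 0 0; -0.017 0 0 0 0; -0.017 0 0 0 0"}}

```text
t: 24.15
ee_pos: [0.6034, 0.1867, 0.0519]
eef_rot: [[-1.0, 0.004, -0.003], [0.004, 1.0, -0.0], [0.003, -0.0, -1.0]]
ft_force: [-8.5, 2.4, 2.0]
width: 0.017
gripper_force: 59.5
```

Call:
{"api": "carry_out", "payload": {"motion": "-0.003 0 0 0 0; -0.006 0 0 0 0; -0.01 0 0 0 0; -0.01 0 0 0 0; -0.01 0 0 0 0; -0.01 0 0 0 0; -0.01 0 0 0 0; -0.01 0 0 0 0; -0.01 0 0 0 0; -0.01 0 0 0 0"}}

```text
t: 25.4
ee_pos: [0.6034, 0.1868, 0.0518]
eef_rot: [[-1.0, 0.003, -0.005], [0.003, 1.0, -0.0], [0.005, -0.0, -1.0]]
ft_force: [-15.0, 1.0, 6.1]
width: 0.0164
gripper_force: 60.0
```

Run:
```python
from h import *
import cv2
s=get_state();print(s["t"],s["ee_pos"],s["ft_force"])
a=camera("top");b=camera("scene")
a=cv2.resize(a[165:195,160:210,::-1],None,fx=10,fy=10,interpolation=cv2.INTER_CUBIC)
b=cv2.resize(b[193:223,190:240,::-1],None,fx=10,fy=10,interpolation=cv2.INTER_CUBIC)
cv2.imwrite("pics/c4.png",cv2.convertScaleAbs(np.vstack([a,b]),alpha=1.4))
```

```text
25.4 [0.6034 0.1868 0.0518] [-14.9674   1.0222   6.0675]
```

View pics/c4.png

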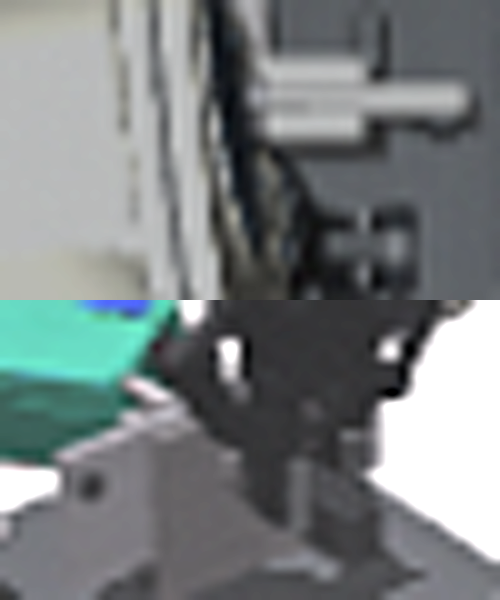

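Seated: 15 N with no further advance, and the plate end has moved from 450 to 466 (about 5 mm, back into line). Easing the press, releasing and rising.

Call:
{"api": "carry_out", "payload": {"motion": "0.005 0 0 0 0; 0.01 0 0 0 0; 0.01 0 0 0 0; 0.01 0 0 0 0.1; 0.01 0 0 0 0.25; 0.01 0 0 0 0.5; 0.01 0 0 0 0.7; 0.01 0 0 0 0.7; 0.01 0 0 0 0.7; 0.01 0 0 0 0.7"}}

```text
t: 26.75
ee_pos: [0.6049, 0.1867, 0.052]
eef_rot: [[-1.0, 0.004, 0.0], [0.004, 1.0, -0.0], [-0.0, -0.0, -1.0]]
ft_force: [0.6, 0.7, -0.3]
width: 0.0598
gripper_force: 0.0
```

Call:
{"api": "carry_out", "payload": {"motion": "0 0 -0.03 0 0.7; 0 0 -0.08 0 0.7; 0 0 -0.15 0 0.7; 0 0 -0.25 0 0.7; 0 0 -0.37 0 0.7; 0 0 -0.5 0 0.7; 0 0 -0.65 0 0.7; 0 0 -0.8 0 0.7; 0 0 -0.92 0 0.7; 0 0 -1 0 0.7"}}

```text
t: 28.0
ee_pos: [0.6051, 0.1867, 0.2039]
eef_rot: [[-1.0, 0.004, 0.002], [0.004, 1.0, 0.0], [-0.002, 0.0, -1.0]]
ft_force: [-0.1, -0.2, -0.3]
width: 0.0597
gripper_force: 0.0
```

Call:
{"api": "carry_out", "payload": {"motion": "0.05 0 0 0 0.7; 0.15 0 0 0 0.7; 0.3 0 0 0 0.7; 0.45 0 0 0 0.7; 0.6 0 0 0 0.7; 0.75 0 0 0 0.7; 0.88 0 0 0 0.7; 0.96 0 0 0 0.7; 1 0 0 0 0.7; 1 0 0 0 0.7"}}

```text
t: 29.25
ee_pos: [0.4549, 0.1873, 0.202]
eef_rot: [[-1.0, 0.004, 0.0], [0.004, 1.0, 0.0], [-0.0, 0.0, -1.0]]
ft_force: [-0.8, -0.0, 0.5]
width: 0.0599
gripper_force: 0.0
```

Run:
```python
from h import *
import cv2
s=get_state();print(s["t"],s["ee_pos"],s["ft_force"])
a=camera("top");b=camera("scene")
a=cv2.resize(a[165:195,160:210,::-1],None,fx=10,fy=10,interpolation=cv2.INTER_CUBIC)
b=cv2.resize(b[193:223,190:240,::-1],None,fx=10,fy=10,interpolation=cv2.INTER_CUBIC)
cv2.imwrite("pics/c5.png",cv2.convertScaleAbs(np.vstack([a,b]),alpha=1.4))
```

```text
29.25 [0.4549 0.1873 0.202 ] [-0.788  -0.0397  0.4538]
```

View pics/c5.png

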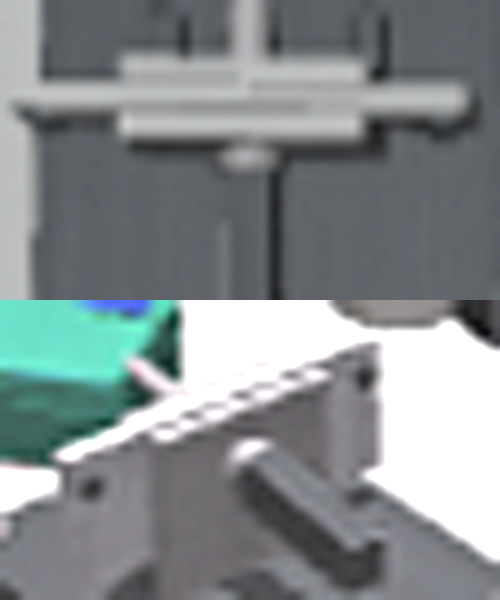

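Run:
```python
from h import *
c=calibration("top"); V=lambda x,y:((x+.5)/10-.5+160,(y+.5)/10-.5+165)
print("cheek face",at(c,V(241,138),.082),"collar front",at(c,V(247,144),.07),"collar rear",at(c,V(247,172),.06))
print("plate y mid",(at(c,V(16,98),.084)+at(c,V(467,98),.084))/2,"cheek mid",(at(c,V(119,98),.082)+at(c,V(365,98),.082))/2)
```

```text
cheek face [0.6438 0.1864 0.082 ] collar front [0.643 0.186 0.07 ] collar rear [0.6347 0.1873 0.06  ]
plate y mid [0.6567 0.186  0.084 ] cheek mid [0.6569 0.1861 0.082 ]
```

The collar is against the cheek (gap under 1 mm, within measuring error), and the plate is in line to about 0.1 mm. Handing in.

```bash
python3 -c "
from cell import *
print(sign_off())"
```

```text
the job is handed in; nothing more can be done
None
```

The job is handed in: the long drift is through the bracket and let go, its collar home against the front cheek as near as the cameras can tell (within about 1 mm), and the sliding plate is back in line; it took about 29 of the 42 s allowed.

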